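# Mark the third order gap and push the sauce cup into it

## Robot

A 7-joint arm with a two-finger parallel gripper is mounted at the origin on a cart in front of the work surface, level with it; the furniture and walls round the work are solid. World frame = base frame: x ahead of the robot, y to its left, z up, the work surface at z = 0. Lengths are in m, angles in rad, forces in N, time in s.
With the tool pointing down it reaches from about 0.425 to 0.95 m from the base axis. Payload 4.7 kg.
Tool frame: the origin (TCP) lies between the finger pads; the fingertips stand 25 mm ahead of it and the grasp point (between the pads) lies 6 mm ahead of it; x points along the fingers, z is the direction in which the jaws open and shut, and the axes are right-handed (so a half turn about x gives the same grasp; the last joint's range is limited). The gripper opens to 85 mm and grips with 20 to 120 N. Pads are 22 mm wide; open, the fingers measure 114 mm over their backs; the gripper's body (76 mm by 85 mm) begins 54 mm behind the grasp point. The pads swing forward as they close: fully open they stand 13 mm farther back than shut.
Start: joints at [-1.362, 0.469, -0.049, 1.532, 0.024, 1.141, -0.082], TCP at [0.159, 0.656, 0.256] pointing down, gripper open.
Joint ranges: [-2.59, 2.59], [-0.33, 1.99], [-1.39, 1.29], [0.1, 2.45], [-1.04, 4.18], [0.21, 1.99], [-2.66, 2.66]. Speed limits (rad/s): [2.57, 2.57, 3.14, 3.14, 3.14, 3.14, 3.14].

## Interface

Orientations are given as a 3x3 rotation matrix whose columns are the frame's x, y, z axes.
In Python, from rig import * gives the robot as it stands. Calls block until the motion is done:
- movep(position, orientation): joint-space move of the TCP to a pose.
- move_l(position, attitude=None, feed=0.15, until_force=None): straight line of the TCP; attitude=None keeps the orientation; feed is the mean speed in m/s. With until_force (N) it stops when the force on the tool has changed by that much, and returns True; else False.
- move_joints(angles): joint-space move.
- command_gripper(opening, newtons=None): finger opening in m; newtons is the grip in N (None keeps the last); returns when the fingers have stopped.
- sleep(seconds).
- inverse_kinematics(position, orientation): joint angles nearest the present ones, or None.
- sense(): the state.
- camera(name): name is "scene" or "top" or "wrist"; returns (picture, depth): 420x560x3 uint8, red, green, blue; 420x560 float32, m along the optical axis (not along the pixel's ray), 0 where there is no reading.
- camera_params(name): a dict with "K" (3x3 intrinsics, pixels), "position" and "rotation" of the camera in the world; the wrist camera has in their place "tool_from_camera" (4x4, takes a point from camera to tool coordinates, whose origin is the TCP and whose axes are the tool frame's). Camera axes: x right, y down, z forward; pixel columns grow to the right and rows downward; lengths in m; the calibration is good to about 2 mm. A picture is of the moment at which its call begins: read the wrist's pose just before it. camera_params takes no time and is no camera call.
A pose or a line that the arm cannot do raises Unreachable and nothing moves.
- finish_job(): hands the job in, once; it reports no verdict.
The state is a dict: "time_s": time; "joint_pos": joint angles; "qd": joint speeds; "joint_efforts": joint torques, N m; "position": TCP position; "tcp_rot": TCP orientation; "wrist_force": force on the tool from outside, world axes, zero at the start; "ft_torque": the same for the moment, N m; "finger_gap": finger opening in m.
Only numpy, scipy, OpenCV 4.12 (cv2) and the standard library are available. Lean on these libraries where they do the work, as an engineer would, in place of code of your own. Each camera call takes 0.05 s, during which the arm holds its last target.

## Task

On the wooden order rack, with a fingertip push the red pointer gently to the right along the rail, counting the gaps between the dividers from the rack's left end as the robot sees it, and leave it over the middle of the third gap without running on to the fourth. Then push the loose black sauce cup standing in front of the rack across the worktop into that third gap, gently, until it rests against the back wall. Grasp and lift nothing, keep the cup upright, and leave everything else as it stands.

Things in the scene. Friction and masses are not known exactly. Their poses are not given: they have to be found in the camera images.
- rack: Wooden order rack, fixed, no floor. Origin on the worktop; x points away from the robot into the gaps, y left; yaw varies. Six dividers 6 mm thick, 34 mm high at y = +170, +102, +34, -34, -102, -170 mm, from x = -24 mm (round noses) to the back wall's face at x = +32 mm, make five gaps 62 mm wide, centred at y = +136 (first, leftmost), +68, 0 (third), -68, -136 mm.
- pointer (a joint): Place of the red pointer along the rail in m, growing to the right (-y of the rack): its y in the rack is 0.181 minus this value. 0.045 is over the middle of the first gap, 0.113 second, 0.181 third, 0.249 fourth. Slides with about 1.5 N of friction, stays where it is left, cannot be lifted off; starts near the left end.
- pointer_knob (a point): Middle of the pointer's red round finger knob: 36 mm across, upright sides from 52 to 70 mm above the worktop; this point is 62 mm above it. The shoe under it is 40 mm long along the rail, 22 mm wide, top 53 mm above the worktop.
- sauce_cup_1_mid (a point): The loose black sauce cup to be pushed, in front of the rack: round, 51 mm across the rim, 36 mm at the foot, 29 mm high, about 50 g; this point is on its axis, 14.5 mm above its underside; z along its axis. Home against the back wall of the third gap it lies at x = about +6.5 mm, y = 0 in the rack's frame.
- sauce_cup_2_mid (a point): Bystander: the like black sauce cup standing in the second gap (middle, half height).
- sauce_cup_3_mid (a point): Bystander: the like black sauce cup standing in the fifth gap (middle, half height).
- salt_shaker: Bystander: white salt shaker, 40 mm across, 81 mm high, origin at its underside.
- sauce_bottle: Bystander: red sauce bottle, 60 mm across, 187 mm high, origin at its underside.
- cutlery_sleeve_1: Bystander: paper-wrapped cutlery set lying flat, 24 x 150 x 9 mm, origin at its underside, long along its y.
- sachet_3: Bystander: blue and white condiment sachet lying flat, 56 x 34 x 16 mm, origin at its underside.
- rail_left (a point): Left end of the rack's aluminium rail, middle of its top, 46 mm above the worktop (rack frame x = +36, y = +228 mm). The rail lies on the 8 mm back wall, is 12 mm wide and runs straight along the rack's y to y = -193 mm; a small end cap there stands 49 mm high.
Things that resemble listed ones, but are neither listed nor needed, are in the scene too. What is shaped like the part that bears sauce_cup_1_mid but pink or turquoise is not meant.

How it is judged:
On the way, in this order (a step that is already met when the one before it is completed fails the run):
1. the pointer has been pushed over the middle of the third gap, with the cup still in front of the rack (value of joint pointer between 0.166 and 0.196 m and x of sauce_cup_1_mid in the frame of rack below -0.035 m), for 0.2 s.
2. the cup is home in the third gap (x of sauce_cup_1_mid in the frame of rack above -0.002 m and y of sauce_cup_1_mid in the frame of rack between -0.01 and 0.01 m), for 0.2 s.
At the end, for the whole second after the job is handed in: The pointer stands within 15 mm of the middle of the third gap; the cup stands upright on the worktop in the third gap, its axis within 10 mm of the gap's middle line and no more than about 8 mm short of touching the back wall, at rest (all of step 2 and value of joint pointer between 0.166 and 0.196 m and x of sauce_cup_1_mid in the frame of rack below 0.015 m and angle between sauce_cup_1_mid's own z axis and vertical below 0.12 rad and height (world z) of sauce_cup_1_mid below 0.02 m and linear speed of sauce_cup_1 below 0.02 m/s).
It fails at once if the pointer ran on past the third gap towards the fourth (value of joint pointer above 0.22 m).
It fails at once if the cup was lifted (height (world z) of sauce_cup_1_mid above 0.026 m).
It fails at once if the cup was tipped (angle between sauce_cup_1_mid's own z axis and vertical above 0.5 rad).
It fails at once if the cup or the pointer was squeezed or shoved hard (over 25 N) (contact force between the fingers and sauce_cup_1 above 25 N or contact force between the fingers and pointer above 25 N).
It fails at once if a bystander (cup in gap 2 or 5, shaker, bottle, cutlery, sachet) was moved over 15 mm (distance of any of sauce_cup_2_mid, sauce_cup_3_mid, salt_shaker, sauce_bottle, cutlery_sleeve_1, sachet_3 from where it was at the start of the episode above 0.015 m).
It also fails if it takes over 72 s, if anything falls off the work surface, if the arm or the gripper's body presses on something with over 40 N, if the wrist force passes 120 N, or if a joint passes its speed limit or range.

## Working session

There is one attempt and no reset: what is moved stays moved. The work goes in short steps, each a Python script; the robot and the scene stay as the last script left them, time stands still between calls to the robot, and variables do not carry over. Pictures are saved under pics/ and viewed, and the job is handed in when it is done.

```bash
ls; mkdir -p pics
python3 - <<'E'
from rig import *
import cv2, numpy as np
for n in ["scene","top"]:
    im,d=camera(n); cv2.imwrite(f"pics/{n}0.png",im[:,:,::-1]); np.savez(f"{n}0.npz",im=im,d=d)
    p=camera_params(n); print(n,p)
print(camera_params("wrist")); print(sense())
E
```

```text
pics
scene {'K': array([[398.23930548,   0.        , 277.38742532],
       [  0.        , 398.23930548, 204.51742985],
       [  0.        ,   0.        ,   1.        ]]), 'position': array([-0.07879859, -0.58339751,  0.59959512]), 'rotation': array([[ 0.69916247, -0.36711077,  0.6135157 ],
       [-0.71464149, -0.38456067,  0.58429498],
       [ 0.02143303, -0.8469609 , -0.53122298]])}
top {'K': array([[471.10082581,   0.        , 279.93841361],
       [  0.        , 471.10082581, 212.33554289],
       [  0.        ,   0.        ,   1.        ]]), 'position': array([ 0.40413702, -0.00135296,  1.3205845 ]), 'rotation': array([[ 7.31882480e-04, -9.95816761e-01,  9.13698118e-02],
       [-9.99724677e-01,  1.41426035e-03,  2.34215776e-02],
       [-2.34528202e-02, -9.13617974e-02, -9.95541555e-01]])}
{'K': array([[301.26890483,   0.        , 281.45955846],
       [  0.        , 301.26890483, 206.2478922 ],
       [  0.        ,   0.        ,   1.        ]]), 'tool_from_camera': array([[-1.71177689e-04, -2.59096797e-01,  9.65851345e-01,
        -1.17336812e-01],
       [ 1.25508080e-03, 
[... 340 characters left out ...]
 1.14099939, -0.08230009]), 'qd': array([-0.00035695, -0.00085006,  0.00112623, -0.00155451,  0.00254613,
       -0.00063374,  0.00027923]), 'joint_efforts': array([ 8.00362996e-04, -5.11516035e+01, -4.68416512e-02, -2.38390088e+01,
        1.07986835e-02,  4.35024704e-03, -5.45886024e-06]), 'position': array([0.15886875, 0.65555088, 0.25537342]), 'tcp_rot': array([[-3.78057389e-04, -9.71866490e-01,  2.35532126e-01],
       [-1.69839265e-03,  2.35532427e-01,  9.71865007e-01],
       [-9.99998486e-01, -3.26052857e-05, -1.73965568e-03]]), 'wrist_force': array([-0.40173009,  0.19743799,  0.05830703]), 'ft_torque': array([-0.02557266, -0.04615427, -0.00439546]), 'finger_gap': 0.0851645836318176}
```

View pics/top0.png

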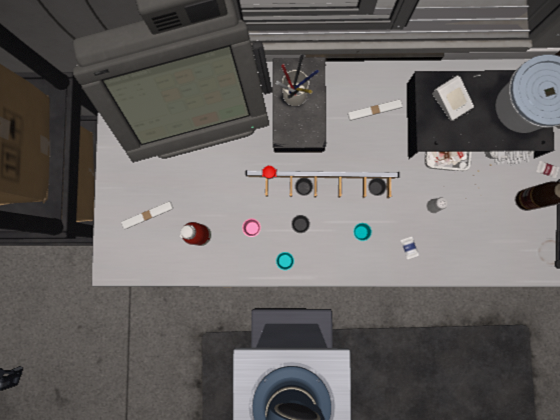

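View pics/scene0.png

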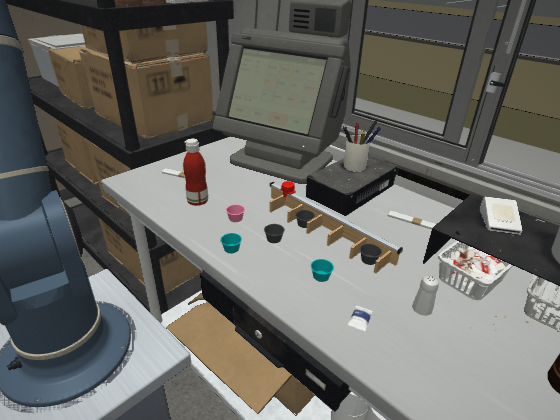

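```bash
cat > h.py <<'E'
import numpy as np, cv2
from rig import *
def ray(p,uv,z,R=None,o=None):
    R=p["rotation"] if R is None else R; o=p["position"] if o is None else o
    uv=np.atleast_2d(np.asarray(uv,float)); K=p["K"]
    d=np.c_[(uv[:,0]-K[0,2])/K[0,0],(uv[:,1]-K[1,2])/K[1,1],np.ones(len(uv))]@R.T
    return o+d*((z-o[2])/d[:,2])[:,None]
def blobs(mask,amin):
    n,l,s,c=cv2.connectedComponentsWithStats(mask.astype(np.uint8))
    return [(s[i],c[i],l==i) for i in range(1,n) if s[i][4]>=amin]
E
python3 - <<'E'
from h import *
f=np.load("top0.npz"); im=f["im"]; p=camera_params("top")
cv2.imwrite("pics/topcrop.png",cv2.resize(im[155:275,235:435],None,fx=4,fy=4,interpolation=cv2.INTER_CUBIC)[:,:,::-1])
i=im.astype(int); r,g,b=i[...,0],i[...,1],i[...,2]
roi=np.zeros(r.shape,bool); roi[160:280,230:440]=1
print("dark")
for s,c,m in blobs((i.max(2)<70)&roi,40): print(s,c,ray(p,c,0.029))
print("red")
for s,c,m in blobs((r>150)&(g<60)&(b<60)&roi,20): print(s,c,ray(p,c,0.070))
E
```

```text
dark
[296 177  16  18 142] [303.54225352 185.3028169 ] [[ 0.5976498  -0.03619912  0.029     ]]
[369 178  20  17 213] [377.50704225 186.1314554 ] [[ 0.59477881 -0.23974351  0.029     ]]
[292 216  17  16 169] [300.24260355 223.38461538] [[ 0.49213867 -0.02674357  0.029     ]]
red
[262 166  14  12 130] [268.77692308 171.73846154] [[0.62859181 0.05817356 0.07      ]]
```

View pics/topcrop.png

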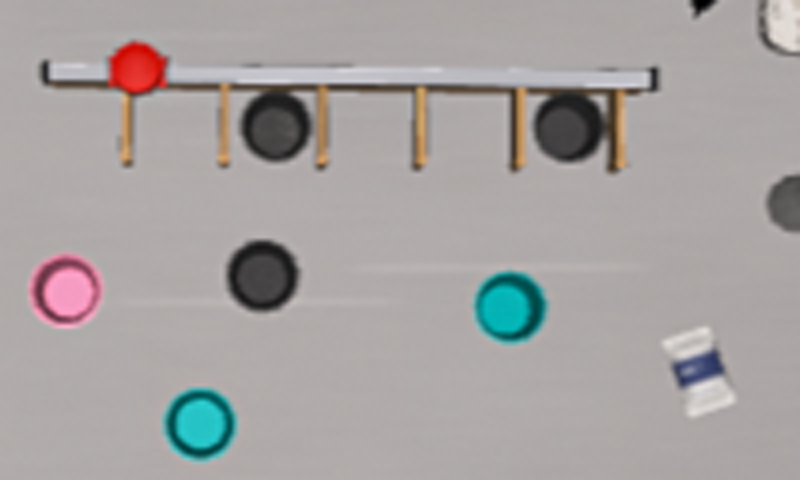

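Candidates: black cup in front of the rack at (300,223). Lookalikes are the black cups in gap 2 (304,187) and gap 5 (377,187), pink (252,228), and turquoise (362,232) and (285,261). I choose (300,223), the only loose black cup in front of the rack, and the crop confirms it. The red knob is at (269,172).

```bash
cat >> h.py <<'E'
def rackfit(pts,loc):
    """rigid 2D fit: world = o + R(yaw) loc"""
    pts=np.asarray(pts)[:,:2];loc=np.asarray(loc);a=pts.mean(0);b=loc.mean(0)
    H=(loc-b).T@(pts-a);yaw=np.arctan2(H[0,1]-H[1,0],H[0,0]+H[1,1])
    R=np.array([[np.cos(yaw),-np.sin(yaw)],[np.sin(yaw),np.cos(yaw)]]);o=a-R@b
    return o,yaw,R,pts-(o+loc@R.T)
E
python3 - <<'E'
from h import *
p=camera_params("top")
C=lambda a:np.array(a)/4.+[235-.375,155-.375]
rail=ray(p,C([(46,72),(655,78.5)]),0.048)
nose=ray(p,C([(126,163),(223,163),(321,165),(418,166.5),(515,168),(614,168)]),0.034)
print(rail,nose)
loc=[(36,228),(36,-193)]+[(-24,y) for y in (170,102,34,-34,-102,-170)]
o,yaw,R,res=rackfit(np.r_[rail,nose],np.array(loc)/1e3); print(o,yaw,res*1e3)
cup=ray(p,C([(262.5,275)]),0.029)[0]; knob=ray(p,C([(137,68)]),0.07)[0]
for q in (cup,knob,ray(p,C([(275,126)]),.029)[0],ray(p,C([(568,127)]),.029)[0]): print(q, R.T@(q[:2]-o))
c=ray(p,[(362,232),(252,228),(285,261)],.029); print(c)
E
```

```text
[[ 0.63029805  0.12131436  0.048     ]
 [ 0.62440731 -0.2932736   0.048     ]] [[ 5.69182375e-01  6.70062839e-02  3.40000000e-02]
 [ 5.69030499e-01  2.32173843e-04  3.40000000e-02]
 [ 5.67493479e-01 -6.70572607e-02  3.40000000e-02]
 [ 5.66307520e-01 -1.33488322e-01  3.40000000e-02]
 [ 5.65124606e-01 -1.99748753e-01  3.40000000e-02]
 [ 5.64975402e-01 -2.67221372e-01  3.40000000e-02]]
[ 0.59103255 -0.10104545] -0.015714426232026745 [[-0.31279213 -5.04635138]
 [ 0.41197123  1.31371503]
 [-0.52447759 -2.30441206]
 [ 0.3921831  -1.086918  ]
 [-0.07629911 -0.38474843]
 [-0.19372183  1.17579432]
 [-0.30809838  2.90696752]
 [ 0.61123472  3.425953  ]]
[ 0.4921651  -0.02676395  0.029     ] [-0.10002248  0.07271875]
[0.62889975 0.05791047 0.07      ] [0.03536473 0.15953133]
[ 0.59535632 -0.03572831  0.029     ] [0.00329686 0.06537702]
[ 0.59410835 -0.23731283  0.029     ] [ 0.0052167  -0.13620223]
[[ 0.46840526 -0.19527921  0.029     ]
 [ 0.47953828  0.1058358   0.029     ]
 [ 0.38937439  0.01512728  0.029     ]]
```

```bash
cat >> h.py <<'E'
def down(yaw, tilt=0.):
    """jaw axis z; push direction f=(cos yaw, sin yaw); tool y = -f ; tips lean forward along f by tilt"""
    f=np.array([np.cos(yaw),np.sin(yaw),0]); up=np.array([0,0,1.])
    x=-up*np.cos(tilt)+f*np.sin(tilt); z=np.cross(up,f); y=np.cross(z,x)
    return np.c_[x,y,z]
def wristcam():
    s=sense(); im,d=camera("wrist"); p=camera_params("wrist"); T=p["tool_from_camera"]
    p["rotation"]=s["tcp_rot"]@T[:3,:3]; p["position"]=s["position"]+s["tcp_rot"]@T[:3,3]
    return im,d,p
E
python3 - <<'E'
from h import *
print(down(0))
move_l([0.12,0.50,0.32],feed=0.2)
for y in (0,-np.pi/2,np.pi/2,-1): print(y,inverse_kinematics([0.5,-0.06,0.3],down(y)))
movep([0.47,-0.08,0.30],down(0))
im,d,p=wristcam(); cv2.imwrite("pics/w1.png",im[:,:,::-1]); np.savez("w1.npz",im=im,d=d,R=p["rotation"],o=p["position"])
print(sense()["time_s"],sense()["position"],p["position"])
E
```

```text
[[ 0. -1.  0.]
 [ 0.  0.  1.]
 [-1.  0.  0.]]
0 [-0.81251739  0.20300368  0.99812428  1.91457632 -0.18910595  1.12299548
  1.82959505]
-1.5707963267948966 [-0.84728188  0.2144266   1.04606689  1.91566933 -0.20549392  1.12557271
  0.27820762]
1.5707963267948966 None
-1 [-0.83714503  0.21086801  1.03189819  1.91535631 -0.20046708  1.12474963
  0.84306755]
3.575 [ 0.47023794 -0.07913758  0.29991788] [ 0.40510568 -0.07913394  0.41728368]
```

View pics/w1.png

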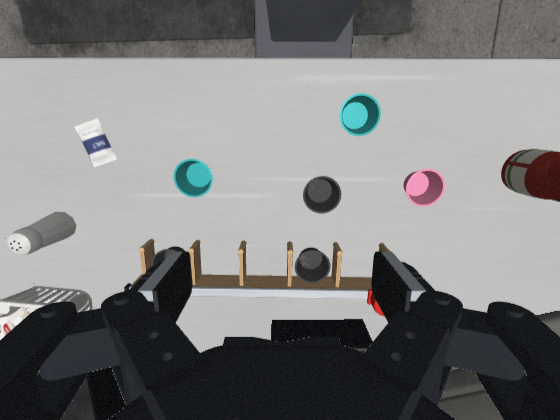

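Run:
```python
from h import *
f=np.load("w1.npz"); im=f["im"]
p=camera_params("wrist"); p["rotation"]=f["R"];p["position"]=f["o"]
cv2.imwrite("pics/w1c.png",cv2.resize(im[165:325,130:400],None,fx=2.9,fy=2.9,interpolation=cv2.INTER_CUBIC)[:,:,::-1])
i=im.astype(int)
for s,c,m in blobs((i.max(2)<75)&(np.arange(420)[:,None]<225)&(np.arange(420)[:,None]>100),200):
    cnt=cv2.findContours(m.astype(np.uint8),0,2)[0][0]; e=cv2.fitEllipse(cv2.convexHull(cnt)); print(s,e,ray(p,e[0],.029))
```

```text
[ 502  151   58   50 1633] ((541.7721557617188, 175.08770751953125), (47.79176712036133, 83.88987731933594), 99.15541076660156) [[0.46641257 0.25910881 0.029     ]]
[304 177  36  35 547] ((321.59991455078125, 194.4735565185547), (34.1257438659668, 35.78472137451172), 56.032196044921875) [[ 0.49300408 -0.02582714  0.029     ]]
```

View pics/w1c.png

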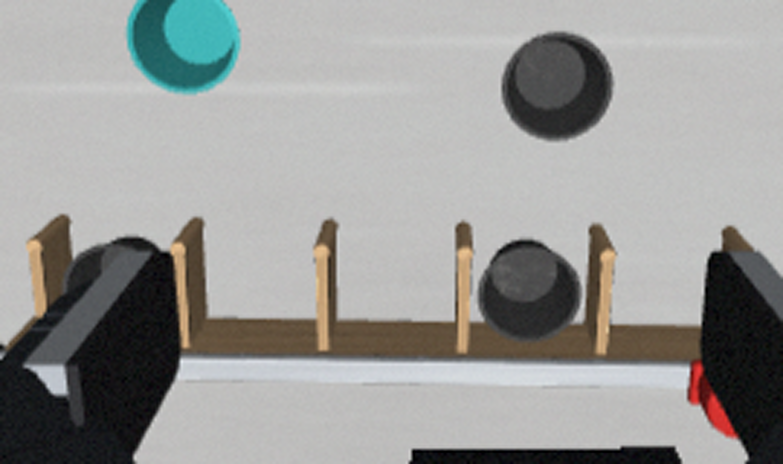

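Run:
```python
from h import *
f=np.load("w1.npz")
p=camera_params("wrist"); p["rotation"]=f["R"];p["position"]=f["o"]
C=lambda a:np.array(a)/2.9+[130-.33,165-.33]
n=ray(p,C([(36,241),(180,245),(322,247),(464,248),(608,251)]),.034)
rl=ray(p,C([(182,371),(700,376)]),.046)
o,yaw,R,res=rackfit(n,np.array([(-24,y) for y in(-170,-102,-34,34,102)])/1e3)
print(n,o,yaw,res*1e3); print((rl[:,:2]-o)@R)
```

```text
[[ 0.56724431 -0.26924765  0.034     ]
 [ 0.56908667 -0.20148922  0.034     ]
 [ 0.56991772 -0.13446733  0.034     ]
 [ 0.57024038 -0.06736179  0.034     ]
 [ 0.57158048  0.00078904  0.034     ]] [ 0.59410684 -0.10070875] -0.014573324457637607 [[-0.38769914  1.09329639]
 [ 0.46371198  0.8589474 ]
 [ 0.30380605 -0.11193452]
 [-0.3644844  -0.99917754]
 [-0.01533448 -0.84113174]]
[[ 0.03596689 -0.10028706]
 [ 0.03436169  0.14682308]]
```

Run:
```python
from h import *
f=np.load("top0.npz"); d=f["d"]; p=camera_params("top"); K=p["K"]
v,u=np.mgrid[:420,:560]; P=np.stack([(u-K[0,2])/K[0,0]*d,(v-K[1,2])/K[1,1]*d,d],-1)@p["rotation"].T+p["position"]
P=P[d>0]
for zmin in (.02,.08,.13,.2,.3):
  m=(P[:,2]>zmin)&(P[:,2]<1)&(abs(P[:,1]-.03)<.25)&(P[:,0]>.64)
  Q=P[m]
  print(zmin,[(round(yb,2),Q[abs(Q[:,1]-yb)<.015][:,0].min().round(3) if (abs(Q[:,1]-yb)<.015).any() else None) for yb in np.arange(-.16,.27,.03)])
```

```text
0.02 [(np.float64(-0.16), np.float64(0.942)), (np.float64(-0.13), np.float64(0.942)), (np.float64(-0.1), np.float64(0.694)), (np.float64(-0.07), np.float64(0.694)), (np.float64(-0.04), np.float64(0.694)), (np.float64(-0.01), np.float64(0.694)), (np.float64(0.02), np.float64(0.694)), (np.float64(0.05), np.float64(0.641)), (np.float64(0.08), np.float64(0.641)), (np.float64(0.11), np.float64(0.722)), (np.float64(0.14), np.float64(0.714)), (np.float64(0.17), np.float64(0.706)), (np.float64(0.2), np.float64(0.699)), (np.float64(0.23), np.float64(0.69)), (np.float64(0.26), np.float64(0.681))]
0.08 [(np.float64(-0.16), np.float64(0.952)), (np.float64(-0.13), np.float64(0.952)), (np.float64(-0.1), np.float64(0.828)), (np.float64(-0.07), np.float64(0.71)), (np.float64(-0.04), np.float64(0.696)), (np.float64(-0.01), np.float64(0.729)), (np.float64(0.02), np.float64(0.698)), (np.float64(0.05), np.float64(0.721)), (np.float64(0.08), np.float64(0.731)), (np.float64(0.11), np.float64(0.722)), (np.float64(0.14), np.float64(0.714)), (np.float64(0.17), np.float64(0.706)), (np.float64(0.2), np.float64
[... 1050 characters left out ...]
7)), (np.float64(0.14), np.float64(0.762)), (np.float64(0.17), np.float64(0.755)), (np.float64(0.2), np.float64(0.748)), (np.float64(0.23), np.float64(0.734)), (np.float64(0.26), np.float64(0.729))]
0.3 [(np.float64(-0.16), None), (np.float64(-0.13), None), (np.float64(-0.1), None), (np.float64(-0.07), None), (np.float64(-0.04), None), (np.float64(-0.01), None), (np.float64(0.02), None), (np.float64(0.05), np.float64(0.826)), (np.float64(0.08), np.float64(0.818)), (np.float64(0.11), np.float64(0.811)), (np.float64(0.14), np.float64(0.814)), (np.float64(0.17), np.float64(0.805)), (np.float64(0.2), np.float64(0.798)), (np.float64(0.23), np.float64(0.789)), (np.float64(0.26), np.float64(0.78))]
```

```bash
cat >> h.py <<'E'
O=np.array([0.5930,-0.1008]); YAW=-0.015
RR=np.array([[np.cos(YAW),-np.sin(YAW)],[np.sin(YAW),np.cos(YAW)]])
def W(x,y,z): return np.r_[O+RR@[x,y],z]
def L(q): return RR.T@(np.asarray(q)[:2]-O)
E
python3 - <<'E'
from h import *
command_gripper(0.0,20)
movep(W(0.034,0.216,0.20),down(-np.pi/2+YAW))
im,d,p=wristcam(); cv2.imwrite("pics/w2.png",im[:,:,::-1]); np.savez("w2.npz",im=im,d=d,R=p["rotation"],o=p["position"])
s=sense(); print(s["time_s"],s["position"],s["finger_gap"],s["joint_pos"],s["wrist_force"])
E
```

```text
5.675 [0.63016128 0.1135959  0.20076085] -3.537363078517011e-05 [-0.98868794  0.76930556  1.21234311  1.72507147 -0.77023199  1.21097673
  0.41397204] [ 0.46311345  1.15520499 -0.67188052]
```

View pics/w2.png

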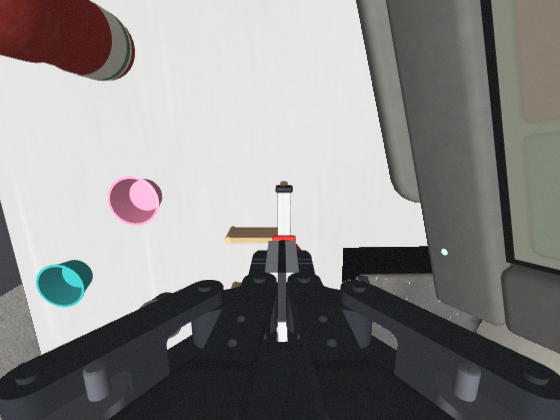

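Run:
```python
from h import *
f=np.load("w2.npz"); d=f["d"]; im=f["im"].astype(int)
p=camera_params("wrist"); p["rotation"]=f["R"];p["position"]=f["o"];K=p["K"]
for u in (268,284,300):
  for v in range(234,275,4):
    q=p["rotation"]@(np.array([(u-K[0,2])/K[0,0],(v-K[1,2])/K[1,1],1])*d[v,u])+p["position"]
    t=sense()["tcp_rot"].T@(q-sense()["position"])
    print(u,v,im[v,u],q.round(4),t.round(4), L(q).round(4) if q[2]<.1 else "")
```

```text
268 234 [114  96  73] [0.616  0.0709 0.0238] [ 0.177  -0.043  -0.0136] [0.0204 0.172 ]
268 238 [231 195 146] [0.6164 0.0703 0.0337] [ 0.1671 -0.0436 -0.0132] [0.0208 0.1714]
268 242 [139 133 128] [0.6241 0.125  0.1816] [ 0.0191  0.0113 -0.0062] 
268 246 [104 108 112] [0.6243 0.1247 0.186 ] [ 0.0147  0.011  -0.0061] 
268 250 [102 105 110] [0.6246 0.1253 0.1919] [ 0.0088  0.0116 -0.0058] 
268 254 [101 105 110] [0.6247 0.1247 0.195 ] [ 0.0058  0.011  -0.0057] 
268 258 [102 106 109] [0.6249 0.1251 0.2   ] [ 0.0008  0.0114 -0.0054] 
268 262 [105 109 111] [0.625  0.1248 0.2032] [-0.0025  0.0111 -0.0053] 
268 266 [101 104 110] [0.6252 0.1247 0.2067] [-0.006   0.011  -0.0052] 
268 270 [104 106 111] [0.6253 0.1249 0.2106] [-0.0098  0.0112 -0.005 ] 
268 274 [30 34 34] [0.6256 0.1257 0.2155] [-0.0148  0.0121 -0.0048] 
284 234 [230 230 232] [0.6325 0.0788 0.0458] [ 0.1549 -0.0348  0.0027] [0.0368 0.1802]
284 238 [247  80  75] [0.6324 0.0775 0.053 ] [ 0.1478 -0.0361  0.0027] [0.0367 0.1788]
284 242 [35 36 38] [0.6318 0.1248 0.1815] [0.0193 0.0112 0.0015] 
284 246 [28 27 31] [0.6318 0.1254 0.1878]
[... 640 characters left out ...]
4] [ 0.2002 -0.0563  0.0211] [0.0552 0.1587]
300 242 [229 230 228] [ 6.506e-01  5.190e-02 -4.000e-04] [ 0.2012 -0.0614  0.0213] [0.0553 0.1535]
300 246 [229 229 227] [ 0.6507  0.0465 -0.0017] [ 0.2024 -0.0668  0.0215] [0.0555 0.1481]
300 250 [61 30 31] [0.6396 0.1207 0.1819] [0.0189 0.0073 0.0093] 
300 254 [33 35 37] [0.6393 0.1209 0.187 ] [0.0138 0.0074 0.009 ] 
300 258 [38 36 41] [0.639  0.1209 0.1914] [0.0094 0.0074 0.0087] 
300 262 [43 44 50] [0.6388 0.1208 0.1954] [0.0053 0.0074 0.0085] 
300 266 [28 30 33] [0.6385 0.1211 0.1998] [0.001  0.0076 0.0082] 
300 270 [31 34 37] [0.6383 0.1208 0.2029] [-0.0022  0.0073  0.008 ] 
300 274 [28 28 30] [0.6373 0.1277 0.2196] [-0.0188  0.0142  0.0069]
```

```bash
python3 - <<'E'
from h import *
print(move_l(W(0.036,0.216,0.083),feed=0.12,until_force=8)); s=sense(); print(s["position"],s["wrist_force"])
print(move_l(W(0.036,0.18,0.083),feed=0.03,until_force=12)); s=sense(); print(L(s["position"]),s["wrist_force"])
print(move_l(W(0.036,0.039,0.083),feed=0.05,until_force=12)); s=sense(); print(L(s["position"]),s["position"],s["wrist_force"],s["time_s"])
for n in ("top","scene"):
    im,d=camera(n); cv2.imwrite(f"pics/{n}3.png",im[:,:,::-1]); np.savez(f"{n}3.npz",im=im,d=d)
    i=im.astype(int); r,g,b=i[...,0],i[...,1],i[...,2]
    for s,c,m in blobs((r>150)&(g<60)&(b<60),20): q=ray(camera_params(n),c,.07 if n=="top" else .064)[0]; print(n,s,c,q,L(q))
E
python3 -c "
import cv2
a=cv2.imread('pics/top3.png')[140:260,230:430];b=cv2.imread('pics/scene3.png')[150:290,200:440]
cv2.imwrite('pics/c3.png',cv2.vconcat([cv2.resize(a,(480,288)),cv2.resize(b,(480,280))]))"
```

```text
False
[0.63287825 0.1144951  0.0838925 ] [-0.36943872  0.62546339 -0.48205503]
False
[0.03599928 0.18004213] [-1.01730367  0.59550144  0.74914846]
False
[0.03603372 0.03910594] [ 0.62961624 -0.06223894  0.08298968] [-0.64729754  2.4868678   0.03056462] 11.1167
top [323 171   9   8  33] [327.45454545 175.18181818] [ 0.61870584 -0.09921334  0.07      ] [0.02567915 0.00197205]
scene [324 203  14   7  77] [330.68831169 205.77922078] [ 0.63318891 -0.09178658  0.064     ] [0.04004919 0.00961521]
```

View pics/c3.png

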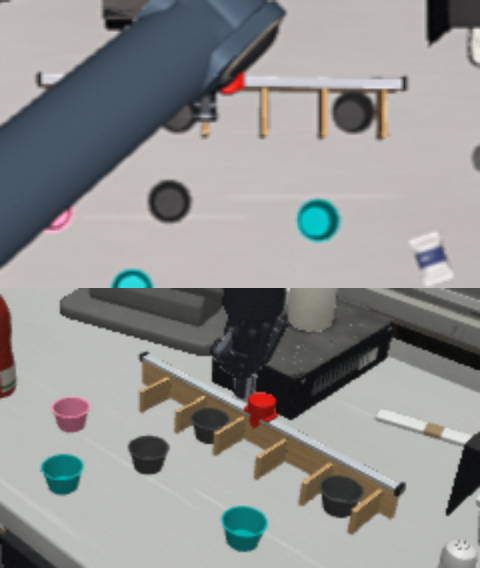

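Run:
```python
from h import *
print(move_l(W(0.036,0.030,0.083),feed=0.02,until_force=12)); s=sense(); print(L(s["position"]),s["wrist_force"])
move_l(W(0.036,0.055,0.083),feed=0.06)
move_l(W(0.0,0.055,0.20),feed=0.2)
f0=np.arctan2(-.073,.036)+YAW
for t in (0,.2,.35,.44):
  a=inverse_kinematics(W(-.127,.126,.10),down(f0,t)); a2=inverse_kinematics(W(-.127,.126,.031),down(f0,t)); a3=inverse_kinematics(W(-.1,.04,.031),down(f0,t))
  b=inverse_kinematics(W(-.13,0,.10),down(YAW,t)); c=inverse_kinematics(W(-.13,0,.031),down(YAW,t)); e=inverse_kinematics(W(-.03,0,.031),down(YAW,t))
  print(t,[None if q is None else q.round(2) for q in (a,a2,a3,b,c,e)])
s=sense();print(s["time_s"],s["joint_pos"])
```

```text
False
[0.03620191 0.02925609] [-0.23836905  0.78555616 -0.38309853]
0 [array([-0.96,  0.58,  1.08,  2.2 , -0.75,  0.8 ,  1.06]), array([-0.82,  0.67,  0.9 ,  2.23, -0.91,  0.67,  1.18]), array([-0.62,  0.7 ,  0.88,  2.16, -0.88,  0.69,  1.32]), array([-0.48,  0.45,  0.76,  2.18, -0.49,  0.69,  2.18]), array([-0.36,  0.56,  0.61,  2.21, -0.63,  0.55,  2.29]), array([-0.34,  0.67,  0.61,  1.98, -0.61,  0.67,  2.21])]
0.2 [array([-1.13,  0.63,  1.17,  2.24, -0.68,  0.65,  0.93]), array([-0.99,  0.71,  0.97,  2.27, -0.85,  0.51,  1.04]), array([-0.76,  0.71,  0.93,  2.23, -0.85,  0.5 ,  1.22]), array([-0.41,  0.35,  0.66,  2.3 , -0.63,  0.44,  2.31]), array([-0.14,  0.47,  0.34,  2.32, -0.78,  0.25,  2.45]), array([-0.24,  0.58,  0.45,  2.11, -0.75,  0.39,  2.36])]
0.35 [array([-1.24,  0.69,  1.21,  2.27, -0.59,  0.56,  0.79]), array([-1.11,  0.77,  1.02,  2.3 , -0.79,  0.42,  0.91]), array([-0.87,  0.74,  0.96,  2.27, -0.82,  0.36,  1.11]), array([ 0.69,  0.34, -0.62,  2.33,  0.71,  0.24,  1.02]), array([ 0.95,  0.66, -0.99,  2.35,  1.6 ,  0.48,  0.23]), array([ 0.62,  0.61, -0.63,  2.15,  1.24,  0.32,  0.53])]
0.44 [array([-1.3 ,  0.73,  1.23,  2.28, -0.54,  0.51,  0.7 ]), array([-1.18,  0.82,  1.05,  2.31, -0.74,  0.37,  0.81]), array([-0.94,  0.78,  0.98,  2.29, -0.78,  0.29,  1.03]), array([ 1.01,  0.44, -1.  ,  2.37,  1.41,  0.32,  0.37]), array([ 1.09,  0.81, -1.17,  2.4 ,  1.83,  0.65,  0.07]), array([ 0.89,  0.77, -0.99,  2.19,  1.67,  0.54,  0.22])]
13.1417 [-0.79065473  0.6901882   1.21430451  1.83434125 -0.715457    1.14359609
  0.66190005]
```

Run:
```python
from h import *
command_gripper(0.016,20)
f0=np.arctan2(-.073,.036)+YAW
movep(W(-.127,.126,.12),down(f0,.35))
n="top"; im,d=camera(n); cv2.imwrite(f"pics/top4.png",cv2.resize(im[140:290,220:430],None,fx=3.5,fy=3.5)[:,:,::-1])
i=im.astype(int); r,g,b=i[...,0],i[...,1],i[...,2]
for s,c,m in blobs((r>150)&(g<60)&(b<60),20): q=ray(camera_params(n),c,.07)[0]; print(n,s,c,q,L(q))
im,d,p=wristcam(); cv2.imwrite("pics/w4.png",im[:,:,::-1])
print(sense()["time_s"],sense()["position"],sense()["finger_gap"])
```

```text
top [321 166  15  13 128] [328.1171875 172.34375  ] [ 0.62639605 -0.10105123  0.07      ] [0.03339606 0.00024972]
14.2417 [0.46984199 0.02648108 0.12101168] 0.01606347547007887
```

View pics/top4.png

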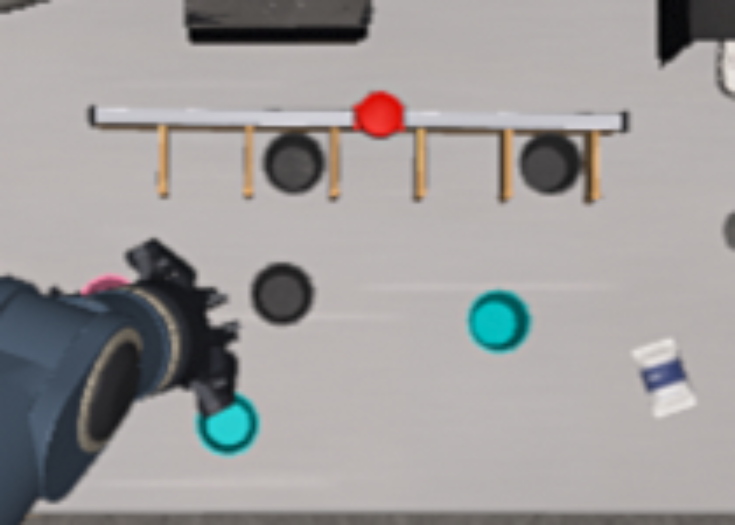

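View pics/w4.png

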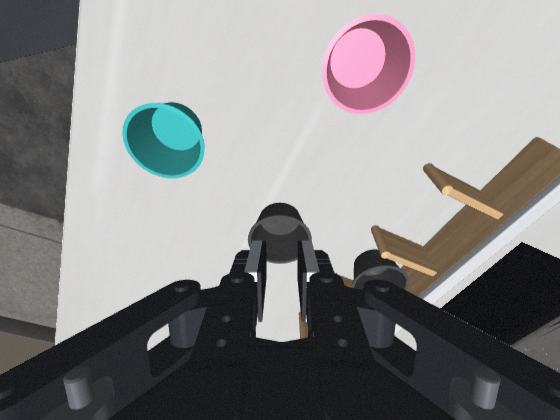

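```bash
python3 - <<'E'
from h import *
f0=np.arctan2(-.073,.036)+YAW; D=.0385; dr=np.array([.442,-.897])
print(move_l(W(-.127,.126,.032),feed=0.08,until_force=6)); s=sense(); print(s["position"],s["wrist_force"])
e=np.array([-.065,0])-D*dr
print(move_l(W(e[0],e[1],.032),feed=0.04,until_force=8)); s=sense(); print(L(s["position"]),s["position"][2],s["wrist_force"],s["time_s"])
im,d,p=wristcam(); cv2.imwrite("pics/w5.png",im[:,:,::-1])
for n in ("top","scene"):
    im,d=camera(n); cv2.imwrite(f"pics/{n}5.png",im[:,:,::-1])
E
python3 -c "
import cv2
a=cv2.imread('pics/top5.png')[140:260,230:430];b=cv2.imread('pics/scene5.png')[150:290,200:440]; c=cv2.imread('pics/w5.png')
d=cv2.vconcat([cv2.resize(a,(480,288)),cv2.resize(b,(480,280))])
cv2.imwrite('pics/c5.png',cv2.hconcat([d[:,:],cv2.copyMakeBorder(c[100:,120:440],0,248,0,0,0)]))"
```

```text
False
[0.46816698 0.02704898 0.0322932 ] [-0.50215348  0.23542856  0.59222961]
False
[-0.08203984  0.03463152] 0.03198253841537339 [ 0.61749238  0.20379056 -0.73935348] 18.1917
```

View pics/c5.png

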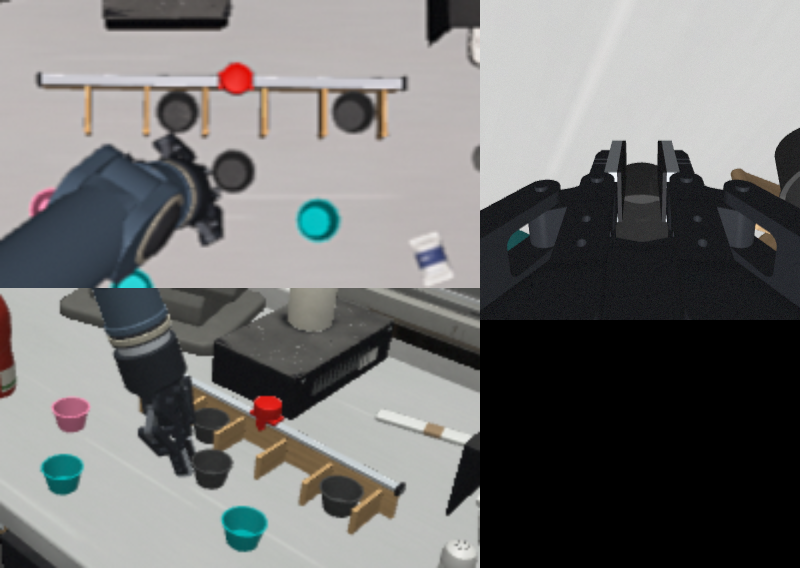

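Run:
```python
from h import *
s=sense(); q=L(s["position"])-.03*np.array([.442,-.897])
move_l(W(q[0],q[1],.034),feed=0.08); move_l(W(q[0]-.02,q[1],.13),feed=0.15)
movep(W(-.135,0.0,.12),down(YAW,.2))
im,d=camera("top"); p=camera_params("top"); cv2.imwrite("pics/top6.png",cv2.resize(im[140:290,220:430],None,fx=3.5,fy=3.5,interpolation=cv2.INTER_CUBIC)[:,:,::-1])
im,d,p=wristcam(); cv2.imwrite("pics/w6.png",im[:,:,::-1]); np.savez("w6.npz",im=im,R=p["rotation"],o=p["position"])
print(sense()["time_s"],sense()["position"],sense()["joint_pos"])
```

```text
20.8667 [ 0.45794891 -0.09823437  0.1193201 ] [-0.15334314  0.26046148  0.33477444  2.27914185 -0.27364806  0.43278731
  1.95723557]
```

View pics/top6.png

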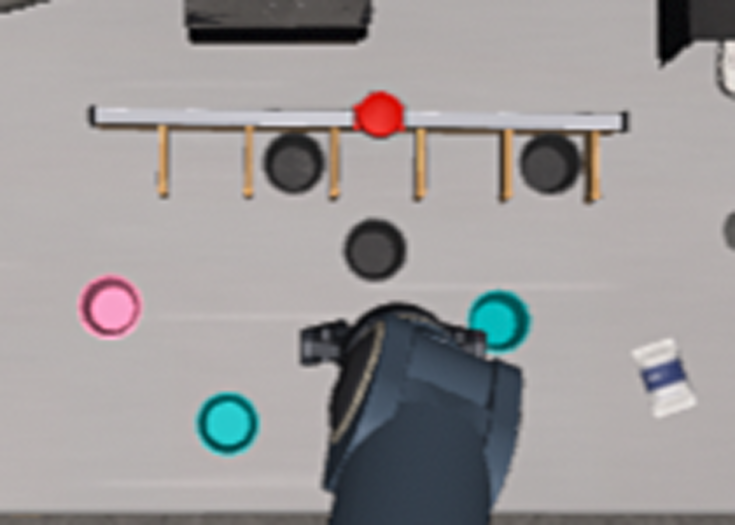

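View pics/w6.png

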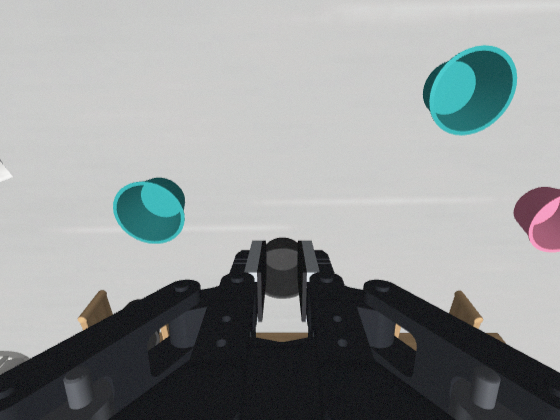

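Run:
```python
from h import *
p=camera_params("top"); q=ray(p,[(326.8,211.1)],.029)[0]; print("cup",L(q))
im,d,p=wristcam(); K=p["K"]; s=sense()
for u,v in((180,285),(385,285),(165,300),(200,300),(75,390)):
    c=np.array([(u-K[0,2])/K[0,0],(v-K[1,2])/K[1,1],1])*d[v,u]; T=p["tool_from_camera"]; print(u,v,d[v,u],(T[:3,:3]@c+T[:3,3]).round(3))
print(move_l(W(-.128,0,.033),feed=0.1,until_force=6)); s=sense(); print(L(s["position"]),s["position"][2],s["wrist_force"],s["joint_pos"][5])
```

```text
cup [-6.71036177e-02  1.20866365e-05]
180 285 0.101870894 [-0.026  0.013 -0.034]
385 285 0.10200442 [-0.026  0.013  0.035]
165 300 0.09512571 [-0.033  0.012 -0.037]
200 300 0.10379776 [-0.025  0.007 -0.028]
75 390 0.06519125 [-0.065  0.01  -0.045]
False
[-1.27736110e-01 -9.46484438e-05] 0.033316137232819086 [-0.72046856 -0.38006794 -0.18773153] 0.2155712262131901
```

Run:
```python
from h import *
print(move_l(W(-.050,0,.033),feed=0.04,until_force=6)); s=sense(); print(L(s["position"]),s["position"][2],s["wrist_force"],s["joint_pos"][5],s["time_s"])
im,d=camera("scene"); cv2.imwrite("pics/s7.png",cv2.resize(im[150:300,200:440],None,fx=3,fy=3)[:,:,::-1])
im,d,p=wristcam(); cv2.imwrite("pics/w7.png",im[:,:,::-1])
```

```text
False
[-5.00934882e-02 -8.79162487e-06] 0.03301426983370657 [-0.75177607 -0.33540838  0.10996463] 0.31383048268429786 24.0417
```

View pics/s7.png

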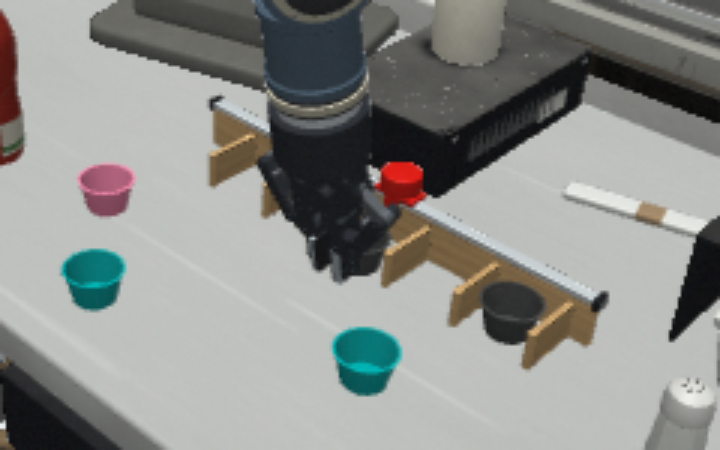

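View pics/w7.png

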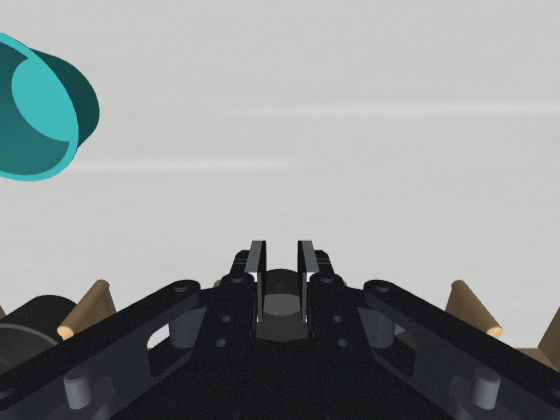

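Run:
```python
from h import *
print(move_l(W(-.034,0,.033),feed=0.025,until_force=4)); s=sense(); print(L(s["position"]),s["wrist_force"])
print(move_l(W(-.024,0,.033),feed=0.01,until_force=3)); s=sense(); print(L(s["position"]),s["wrist_force"],s["time_s"])
sleep(0.3)
q=L(sense()["position"])
move_l(W(q[0]-.045,0,.035),feed=0.05)
move_l(W(-.125,0,.15),feed=0.12)
im,d=camera("top"); np.savez("top8.npz",im=im); cv2.imwrite("pics/top8.png",cv2.resize(im[140:290,220:430],None,fx=3.5,fy=3.5,interpolation=cv2.INTER_CUBIC)[:,:,::-1])
im,d=camera("scene"); cv2.imwrite("pics/s8.png",cv2.resize(im[150:300,200:440],None,fx=3,fy=3)[:,:,::-1])
print(sense()["time_s"])
```

```text
False
[-3.39690332e-02  1.16168520e-05] [-0.66322351  0.24267931  0.21808561]
True
[-0.0288125   0.00013108] [-0.61536715  0.08153669 -0.21934914] 25.6
28.25
```

View pics/top8.png

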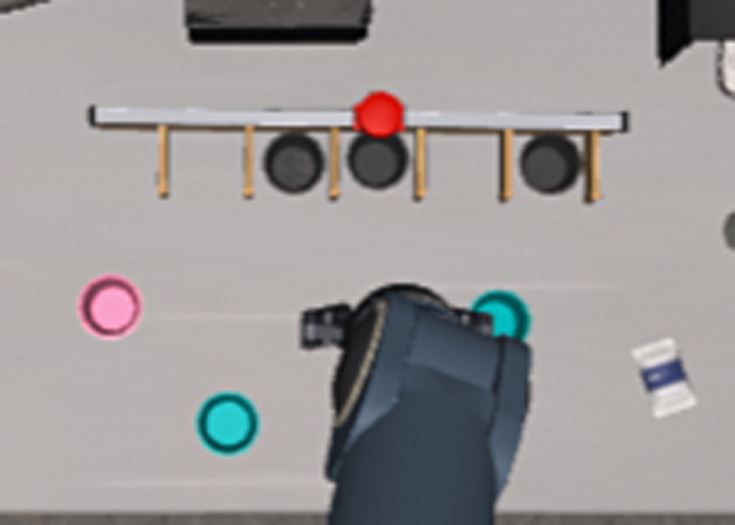

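View pics/s8.png

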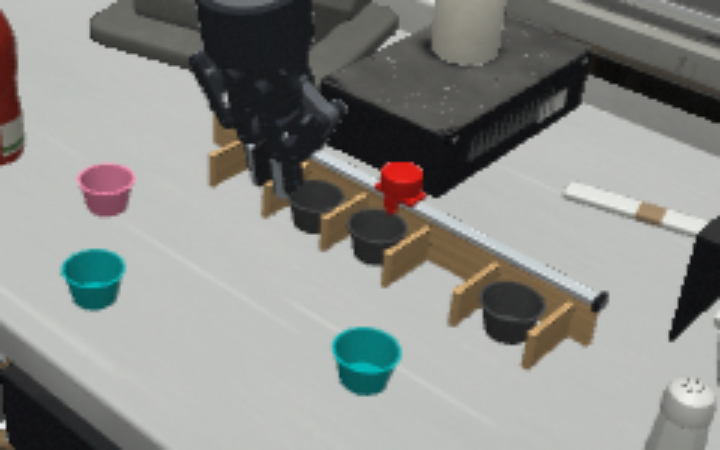

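Run:
```python
from h import *
p=camera_params("top"); C=lambda a:np.array(a)/3.5+[220-.36,140-.36]
print("cup",[L(q) for q in ray(p,C([(377.5,160)]),.029)])
a=np.load("top0.npz")["im"].astype(int); b=np.load("top8.npz")["im"].astype(int)
for s,c,m in blobs(abs(a-b).max(2)>60,15): print(s,c)
i=b;r,g,bl=i[...,0],i[...,1],i[...,2]
for s,c,m in blobs((r>150)&(g<60)&(bl<60),20): q=ray(p,c,.07)[0]; print("knob",c,L(q))
finish_job()
```

```text
cup [array([ 0.00434424, -0.00143347])]
[262 165  15  14 160] [268.93125 171.88125]
[319 166  18  28 385] [327.71168831 180.08311688]
[ 292  215   80   73 3545] [336.57235543 252.76163611]
[310 291   6  17  38] [312.44736842 299.44736842]
[ 298  350   53   70 2142] [331.51447246 376.15499533]
[  0 368  23  22 234] [ 10.11965812 376.91880342]
[296 369   3   9  20] [297.05 373.4 ]
[299 385  31  11 124] [313.37903226 389.83064516]
[288 390  16  15  67] [294.80597015 395.07462687]
[307 394   8  10  17] [311. 398.]
[272 406  16   8  77] [280.55844156 409.62337662]
[260 411   4   8  17] [261.64705882 415.35294118]
[280 414  16   6  20] [287.  416.7]
knob [328.12698413 172.26984127] [0.0335969  0.00022479]
the job is handed in; nothing more can be done
```

The pointer and the cup are both where the task wants them, and I handed the job in about 28 s into the 72 s allowed.

**What I did:** With the closed fingertips I pushed the red pointer right along the rail in two gentle strokes. I then pushed the loose black cup diagonally to a spot in front of the third gap. From there I pushed it straight in, with the fingers slightly open behind it, until a light contact (3 N stop) showed it had reached the back wall.

**Last checks from the top view:**
- **Pointer:** the knob is at rack y ≈ 0.000, which is a joint value of about 0.181.
- **Cup:** it is at about x = +4 mm, y = −1.5 mm in the rack. It looks upright in the scene view.
- **Bystanders:** comparing the first and last top pictures, only the pointer, the cup and the robot changed. The arm hid a small part of the table, including a corner of one turquoise cup, but no listed bystander.

**Disagreements:** The top and wrist views put the rack's x about 3 mm apart, so I used a value between them. The fingertip position at contact gives a cup x of about +7 mm, against +4 mm from the top picture. Both are inside the allowed range.

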